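# Free the bench shaker: transport pin into its parking notch

### The arm

A 6-joint arm with a two-finger parallel gripper is mounted at the origin on a cart in front of the work surface, level with it; the furniture and walls round the work are solid. World frame = base frame: x ahead of the robot, y to its left, z up, the work surface at z = 0. Lengths are in mm, angles in rad, forces in N, time in s.
With the tool pointing down it reaches from about 250 to 800 mm from the base axis. Payload 8.5 kg.
Tool frame: the origin (TCP) lies on the centre line of the jaws, within the pads' length; the fingertips stand 22 mm ahead of it and the grasp point (between the pads) lies 3 mm ahead of it; y points along the fingers, x is the direction in which the jaws open and shut, and the axes are right-handed (so a half turn about y gives the same grasp; the last joint's range is limited). The gripper opens to 85 mm and grips with 20 to 120 N. Pads are 22 mm wide; open, the fingers measure 114 mm over their backs; the gripper's body (76 mm by 85 mm) begins 54 mm behind the grasp point. The pads swing forward as they close: fully open they stand 13 mm farther back than shut.
Start: joints at [1.29, 0.238, -0.013, 1.319, 0, 1.571], TCP at [145.477, 504.398, 253.276] pointing down, gripper open.
Joint ranges: [-2.66, 2.66], [-1.03, 1.9], [-1.14, 1.46], [-1.82, 2.27], [-1.45, 1.34], [-3.14, 3.14]. Speed limits (rad/s): [2.22, 2.22, 2.79, 3.14, 3.14, 3.14].

### API

Orientations are given as a unit quaternion [w, x, y, z].
In Python, from cell import bot gives the robot as it stands.
- The arm moves only by the tool play_rows, never from a script. Its argument "plan" is one flat list of numbers, 7 for each row, row after row: the finger opening in m, from 0 to 0.0854, then the shift along the tool's x, y, z in m, then the turn, a rotation vector about the tool's x, y, z in degrees. In form: [hand, tx, ty, tz, ax, ay, az, hand, tx, ty, tz, ax, ay, az, ...]. A call has 1 to 5 rows; each row is the pose to reach, as a shift and turn from the pose commanded when the call began, along the tool's axes at that moment; what a row does not reach only later rows make up. A row lasts 1/12 s, in which the tool goes at most 41.7 mm and 7.16 degrees, less where a joint would pass 70% of its speed; a pose out of reach is approached as far as the arm can. A call with a gripper value outside its range is refused whole. The fingers move at their own pace and stop on an object; "squeeze" is the grip in N (left out, the last holds). Time passes only in rows, so rows that repeat a pose let the fingers close. It gives the time, the measured TCP pose, the force and the opening at its end, in the units of the state.
- bot.observe(): the state, without advancing time (a new reading comes with each control period).
- bot.snapshot(name): name is "side" or "top"; returns the picture (384x512x3 uint8, red, green, blue); there is no depth.
- bot.calibration(name): a dict with "intrinsics" (3x3 intrinsics, pixels), "distortion" ([k1, k2, p1, p2, k3] as OpenCV has them; the pictures are not rectified), "pose" (4x4, takes a point from camera to world coordinates). Camera axes: x right, y up, looking along -z (the intrinsics and any distortion apply to the point x, -y, -z); pixel columns grow to the right and rows downward; lengths in mm; the calibration is good to about 2 mm. A picture is of the moment at which its call begins. calibration takes no time and is no camera call.
- bot.sign_off(): hands the job in, once; it reports no verdict.
The state is a dict: "time": time; "q": joint angles; "joint_vel": joint speeds; "tau": joint torques, N m; "ee_pos": TCP position; "ee_rot": TCP orientation; "wrist_force": force on the tool from outside, world axes, zero at the start; "wrist_torque": the same for the moment, N m; "finger_gap": finger opening in mm.
Only numpy, scipy, OpenCV 4.12 (cv2) and the standard library are available. Lean on these libraries where they do the work, as an engineer would, in place of code of your own. Each camera call takes 0.05 s, during which the arm holds its last target. There are 200 camera calls.

### The job

The small bench shaker is to be put into service: draw its red-knobbed transport lock pin straight up out of the platform, and park it upright in the open notch of the blue steel bracket on the shaker's front, shaft well inside the slot and collar lying flat on the bracket. Leave the black-knobbed pin in its bore and the blue-capped pot standing on the platform.

Things in the scene. Friction and masses are not known exactly. Their poses are not given: they have to be found in the camera images.
- lock_pin: Pin with RED round knob, 80 g, upright in either of two loose 14 mm bores of the shaker's platform. Origin: centre of the collar's underside, which rests on the platform 64 mm above the worktop; z up. Shaft 10 mm thick, 36 mm down from the origin (lift it more than that); collar 34 mm wide, 0 to 6 mm up; knob 26 mm wide, 6 to 42 mm up: grip it from above, any yaw.
- stop_pin: The same pin with a BLACK knob, same sizes and origin, in the other bore, 110 mm from the red one. It stays.
- park_notch (a point): Middle of the slot in the level blue plate on the shaker's front (robot side), at the plate's upper face, level with the platform. x: to the shaker's back, y: its left, z up. Slot 20 mm wide in y, from x +27 mm (closed) to -35 mm (open mouth, last 12 mm 30 wide); plate 84 wide, 6 thick, free below. Shaft enters from above or by the mouth. Bores at x +80, y +-55 mm. Shaker fixed, yaw up to 17 deg.
- sample_pot: White pot with a blue cap, 38 mm wide, 54 mm high, on the black mat on the rear half of the platform (mat top at 66 mm). Origin: centre of its underside. It stays.
Not all that is in view belongs to the job. Of the things that look like the sample_pot, the smaller one is meant.

How it is judged (in metres and radians):
On the way:
1. the red-knobbed pin is drawn up out of its bore (z of lock_pin in the frame of park_notch above 0.034 m), for 0.1 s.
At the end, for the whole second after the job is handed in: Red pin at rest in the notch: shaft within 23 mm of its middle along the slot and 8 mm across, height within 5 mm of the plate, upright within 10 degrees. Black pin moved under 15 mm and blue-capped pot under 20 mm, both upright within 10 degrees (x of lock_pin in the frame of park_notch between -0.023 and 0.025 m and y of lock_pin in the frame of park_notch between -0.008 and 0.008 m and z of lock_pin in the frame of park_notch between -0.005 and 0.005 m and angle between each of lock_pin, stop_pin, sample_pot's own z axis and vertical below 0.175 rad and linear speed of lock_pin below 0.02 m/s and distance of stop_pin from where it was at the start of the episode below 0.015 m and distance of sample_pot from where it was at the start of the episode below 0.02 m); the robot touches nothing.
It fails at once if the black-knobbed pin is lifted or knocked (distance of stop_pin from where it was at the start of the episode above 0.02 m).
It fails at once if the blue-capped pot is knocked over (angle between sample_pot's own z axis and vertical above 0.5 rad).
It also fails if it takes over 40 s, if anything falls off the work surface, if the arm or the gripper's body presses on something with over 40 N, if the wrist force passes 120 N, or if a joint passes its speed limit or range.

## Working session

There is one attempt and no reset: what is moved stays moved. The work goes in short steps, Python scripts to look and compute and a tool call to move; the robot and the scene stay as the last step left them, time stands still between calls to the robot, and variables do not carry over. Pictures are saved under pics/ and viewed, about 8 in all and at most 12, crops included, and the job is handed in when it is done.

Besides the shell and the picture viewer there is one more tool, called after "Call:" in YAML: its name, and indented under it one key for each argument. play_rows: Moves the arm, as the interface text tells. Its arguments: {"type":"object","properties":{"plan":{"type":"array","items":{"type":"number"}},"squeeze":{"type":"number"}},"required":["plan"]}

```bash
mkdir -p pics; cat > h.py <<'E'
import numpy as np, cv2
from cell import bot
def save(cam,n):
    im=bot.snapshot(cam); cv2.imwrite(f'pics/{n}.png',cv2.cvtColor(im,cv2.COLOR_RGB2BGR)); return im
def ray(cam,uv):
    c=bot.calibration(cam);K=np.array(c['intrinsics'],float);P=np.array(c['pose'],float)
    p=cv2.undistortPoints(np.array([[uv]],float),K,np.array(c['distortion'],float))[0,0]
    return P[:3,3],P[:3,:3]@np.array([p[0],-p[1],-1])
def at(cam,uv,z):
    o,d=ray(cam,uv); return o+d*(z-o[2])/d[2]
def proj(cam,X):
    c=bot.calibration(cam);K=np.array(c['intrinsics'],float);P=np.array(c['pose'],float)
    p=(np.atleast_2d(X)-P[:3,3])@P[:3,:3]*[1,-1,-1]
    return cv2.projectPoints(p,np.zeros(3),np.zeros(3),K,np.array(c['distortion'],float))[0][:,0]
E
python3 - <<'E'
from h import *
a=save('top','t0');b=save('side','s0')
for c in('top','side'):print(np.round(bot.calibration(c)['pose'],2))
s=bot.observe();print(s['ee_pos'],s['ee_rot'],s['wrist_force'],s['finger_gap'])
E
```

```text
[[-2.0000e-02  1.0000e+00 -9.0000e-02  4.7767e+02]
 [-1.0000e+00 -2.0000e-02 -0.0000e+00 -2.8976e+02]
 [-0.0000e+00  9.0000e-02  1.0000e+00  9.0520e+02]
 [ 0.0000e+00  0.0000e+00  0.0000e+00  1.0000e+00]]
[[-1.0000e+00 -2.0000e-02  0.0000e+00  5.5520e+02]
 [ 1.0000e-02 -4.9000e-01  8.7000e-01  4.4548e+02]
 [-2.0000e-02  8.7000e-01  4.9000e-01  5.0311e+02]
 [ 0.0000e+00  0.0000e+00  0.0000e+00  1.0000e+00]]
[145.39244936 504.11834524 252.71371324] [-0.5647633   0.56532244  0.42474315 -0.42549525] [ 0.1488893  -0.28119863  0.35278521] 85.47137100114733
```

View pics/t0.png

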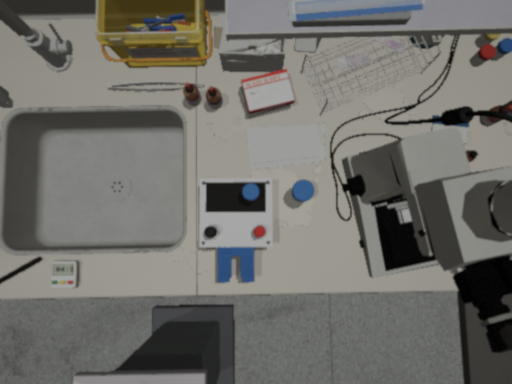

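View pics/s0.png

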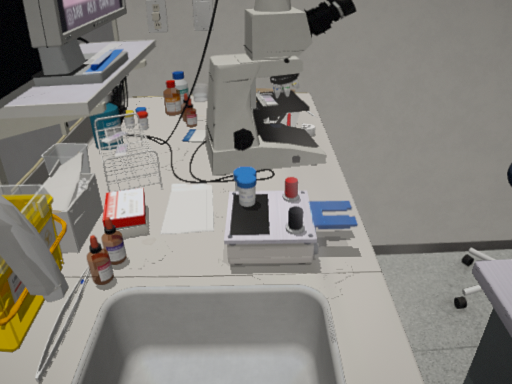

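The top view shows the red knob at (259,231), black at (210,231), bracket with its slot near (236,265), and the pot on the platform mat at (251,191). A pot lookalike stands on the bench at (303,190). Next I measure by segmentation and zoom in.

```bash
python3 - <<'E'
from h import *
T=cv2.imread('pics/t0.png').astype(int);S=cv2.imread('pics/s0.png').astype(int)
def cen(I,m,box):
    M=np.zeros(m.shape,bool);x0,y0,x1,y1=box;M[y0:y1,x0:x1]=m[y0:y1,x0:x1];v,u=np.nonzero(M);return (u.mean(),v.mean()),len(u),(u.min(),u.max(),v.min(),v.max())
def tri(a,b):
    (o1,d1),(o2,d2)=ray('top',a),ray('side',b)
    t=np.linalg.lstsq(np.c_[d1,-d2],o2-o1,rcond=None)[0];p,q=o1+d1*t[0],o2+d2*t[1];return (p+q)/2,np.linalg.norm(p-q)
for n,I,box in(('top',T,(245,215,275,245)),('side',S,(275,170,310,205))):
    b,g,r=I[...,0],I[...,1],I[...,2]
    c=cen(I,(r>110)&(g<80)&(b<80),box);print(n,'red',c)
    if n=='top':rt=c[0];print(at('top',rt,100))
    else:print('tri',tri(rt,c[0]))
for n,I,box in(('top',T,(198,222,222,242)),('side',S,(282,200,310,232))):
    c=cen(I,I.max(2)<60,box);print(n,'black',c)
    if n=='top':bt=c[0];print(at('top',bt,100))
    else:print('tri',tri(bt,c[0]))
b,g,r=T[...,0],T[...,1],T[...,2]
m=(b>90)&(r<90)&(b-r>45)
for v in range(244,286,3):print(v,''.join('#' if k else '.' for k in m[v,210:262]))
c=cv2.resize(cv2.imread('pics/t0.png')[170:295,190:320],None,fx=4.5,fy=4.5,interpolation=cv2.INTER_CUBIC);cv2.imwrite('pics/t0c.png',c)
E
```

```text
top red ((np.float64(259.0315789473684), np.float64(231.2736842105263)), 95, (np.int64(254), np.int64(264), np.int64(226), np.int64(237)))
[ 483.63169489 -294.40919579  100.        ]
side red ((np.float64(290.93548387096774), np.float64(187.28494623655914)), 186, (np.int64(285), np.int64(296), np.int64(178), np.int64(197)))
tri (array([ 485.02293977, -294.61288721,   86.55669478]), np.float64(2.5957237576563053))
top black ((np.float64(210.11827956989248), np.float64(231.70967741935485)), 93, (np.int64(205), np.int64(215), np.int64(227), np.int64(236)))
[ 484.64248191 -186.01711672  100.        ]
side black ((np.float64(294.2262443438914), np.float64(219.33031674208144)), 221, (np.int64(289), np.int64(301), np.int64(208), np.int64(229)))
tri (array([ 487.09212456, -184.20298836,   84.08769075]), np.float64(4.647822597812134))
244 ....................................................
247 ....................................................
250 ........####################################........
253 ........####################################........
256 ........##############........##############........
259 ........#############..........#############........
262 ........#############..........#############........
265 ........#############..........#############........
268 ........#############..........############.........
271 ........#############..........############.........
274 ........#############..........#############........
277 ........############............############........
280 ........###########..............###########........
283 ....................................................
```

View pics/t0c.png

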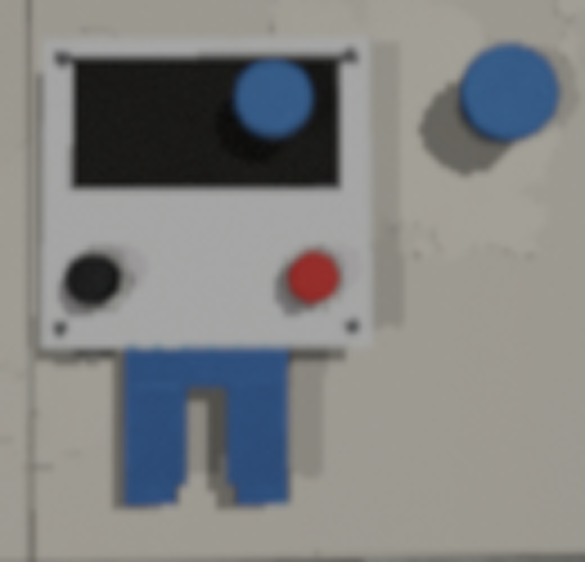

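The crop shows the slot opening toward the robot, at columns 231–240 of the full image, with the closed end at about row 255; the shaker is almost unrotated. Checking the notch from the plate's edges.

```bash
python3 - <<'E'
from h import *
from scipy.spatial.transform import Rotation as R
T=cv2.imread('pics/t0.png').astype(float);f=T[...,0]-T[...,2]
def edge(l,lo,hi):
    g=np.abs(np.diff(l[lo:hi+1]));g[g<8]=0;return lo+.5+(g*np.arange(len(g))).sum()/g.sum()
for v in(262,266,270,274):
    e=[edge(f[v],*k) for k in((214,222),(227,234),(237,244),(250,258))]
    P=np.array([at('top',(c,v),64)for c in e]);print(v,np.round(e,1),P[:,1].round(1),'x',P[1,0].round(1),'mid slot',P[1:3,1].mean().round(1),'mid plate',P[[0,3],1].mean().round(1))
for u in(234,235,236,237):print(u,'closed end x',at('top',(u,edge(f[:,u],251,259)),64).round(1))
for u in(223,226,246,249):print(u,'front x',at('top',(u,edge(f[:,u],277,287)),64).round(1))
print('red/black z106',at('top',(259.03,231.27),104),at('top',(210.12,231.71),104))
s=bot.observe();w,x,y,z=s['ee_rot'];print(R.from_quat([x,y,z,w]).as_matrix().round(3))
E
```

```text
262 [217.4 230.7 239.9 253.4] [-197.6 -228.2 -249.5 -280.2] x 414.8 mid slot -238.8 mid plate -238.9
266 [217.3 230.7 239.9 253.3] [-197.4 -228.1 -249.3 -280.1] x 405.7 mid slot -238.7 mid plate -238.7
270 [217.3 230.7 240.  253.3] [-197.4 -228.  -249.2 -279.9] x 396.7 mid slot -238.6 mid plate -238.6
274 [217.3 230.7 240.1 253.4] [-197.3 -227.9 -249.4 -279.9] x 387.7 mid slot -238.7 mid plate -238.6
234 closed end x [ 429.4 -236.    64. ]
235 closed end x [ 429.4 -238.3   64. ]
236 closed end x [ 429.3 -240.6   64. ]
237 closed end x [ 429.3 -242.9   64. ]
223 front x [ 370.8 -210.1   64. ]
226 front x [ 371.2 -217.    64. ]
246 front x [ 369.9 -262.7   64. ]
249 front x [ 370.3 -269.5   64. ]
red/black z106 [ 483.61024713 -294.38276877  104.        ] [ 484.60708359 -186.5362638   104.        ]
[[ 0.277 -0.    -0.961]
 [ 0.961 -0.001  0.277]
 [-0.001 -1.     0.   ]]
```

```bash
cat >> h.py <<'E'
def legs(tgt,yaw,n):
    """tool-frame shift (m) and turn about tool y (deg) of n equal legs to world tgt (mm), jaw yaw (deg)"""
    from scipy.spatial.transform import Rotation as R
    s=bot.observe();w,x,y,z=s['ee_rot'];M=R.from_quat([x,y,z,w]).as_matrix();p=np.array(s['ee_pos'])
    y0=np.degrees(np.arctan2(M[1,0],M[0,0]));d=(np.array(tgt)-p)/n;dy=(yaw-y0)/n
    print('t',s['time'],'p',p.round(1),'yaw',y0.round(2),'gap',round(s['finger_gap'],1),'F',np.round(s['wrist_force'],1),'tilt',M[:,1].round(3))
    for i in range(n):
        a=np.radians(y0+i*dy);X=np.array([np.cos(a),np.sin(a),0]);Y=np.array([0,0,-1]);Z=np.cross(X,Y)
        print('shift',np.round([X@d/1e3,Y@d/1e3,Z@d/1e3],4),'turn y',round(-dy,2))
E
python3 -c "
from h import *
legs([484,-294.5,200],-31,5)"
```

```text
t 0.1 p [145.4 504.1 252.7] yaw 73.91 gap 85.5 F [ 0.1 -0.3  0.4] tilt [-0.    -0.001 -1.   ]
shift [-0.1347  0.0105 -0.1093] turn y 20.98
shift [-0.0866  0.0105 -0.1503] turn y 20.98
shift [-0.0271  0.0105 -0.1714] turn y 20.98
shift [ 0.0361  0.0105 -0.1697] turn y 20.98
shift [ 0.0945  0.0105 -0.1455] turn y 20.98
```

Call:
play_rows:
  plan: [0.07, -0.027, 0.002, -0.022, 0, 4.2, 0, 0.07, -0.054, 0.004, -0.044, 0, 8.4, 0, 0.07, -0.081, 0.006, -0.066, 0, 12.6, 0, 0.07, -0.108, 0.008, -0.088, 0, 16.8, 0, 0.07, -0.135, 0.01, -0.109, 0, 21, 0]
  squeeze: 40

```text
time: 0.52
ee_pos: [212.9, 342.8, 242.8]
ee_rot: [-0.633, 0.634, 0.314, -0.314]
wrist_force: [0.5, 0.5, 0.5]
finger_gap: 70.1
```

Call:
play_rows:
  plan: [0.07, -0.017, 0.002, -0.03, 0, 4.2, 0, 0.07, -0.035, 0.004, -0.06, 0, 8.4, 0, 0.07, -0.052, 0.006, -0.09, 0, 12.6, 0, 0.07, -0.069, 0.008, -0.12, 0, 16.8, 0, 0.07, -0.087, 0.01, -0.15, 0, 21, 0]

```text
time: 0.93
ee_pos: [280.1, 183.1, 233.1]
ee_rot: [-0.68, 0.68, 0.193, -0.193]
wrist_force: [0.7, 0.9, 0.3]
finger_gap: 70.1
```

```bash
python3 -c "
from h import *
legs([484,-294.5,200],-31,3)"
```

```text
t 0.9333 p [280.1 183.1 233.1] yaw 31.74 gap 70.1 F [0.7 0.9 0.3] tilt [ 0. -0. -1.]
shift [-0.0259  0.011  -0.1712] turn y 20.91
shift [ 0.0369  0.011  -0.1691] turn y 20.91
shift [ 0.0948  0.011  -0.1448] turn y 20.91
```

Call:
play_rows:
  plan: [0.07, -0.005, 0.002, -0.034, 0, 4.2, 0, 0.07, -0.01, 0.004, -0.068, 0, 8.4, 0, 0.07, -0.016, 0.006, -0.103, 0, 12.6, 0, 0.07, -0.021, 0.008, -0.137, 0, 16.8, 0, 0.07, -0.027, 0.01, -0.171, 0, 21, 0]

```text
time: 1.35
ee_pos: [347.6, 23.4, 223.3]
ee_rot: [-0.704, 0.704, 0.066, -0.066]
wrist_force: [0.7, 1.1, 0.2]
finger_gap: 69.9
```

Call:
play_rows:
  plan: [0.07, 0.007, 0.002, -0.034, 0, 4.2, 0, 0.07, 0.015, 0.004, -0.068, 0, 8.4, 0, 0.07, 0.022, 0.006, -0.102, 0, 12.6, 0, 0.07, 0.03, 0.008, -0.136, 0, 16.8, 0, 0.07, 0.037, 0.01, -0.169, 0, 21, 0]

```text
time: 1.77
ee_pos: [416.0, -135.7, 213.0]
ee_rot: [-0.704, 0.704, -0.064, 0.064]
wrist_force: [0.5, -0.0, 0.1]
finger_gap: 70.0
```

Call:
play_rows:
  plan: [0.06, 0.019, 0.002, -0.029, 0, 4.2, 0, 0.06, 0.038, 0.004, -0.058, 0, 8.4, 0, 0.06, 0.057, 0.006, -0.087, 0, 12.6, 0, 0.06, 0.076, 0.008, -0.116, 0, 16.8, 0, 0.06, 0.095, 0.01, -0.145, 0, 21, 0]

```text
time: 2.18
ee_pos: [484.1, -294.9, 202.8]
ee_rot: [0.681, -0.681, 0.191, -0.191]
wrist_force: [1.6, 0.5, -0.3]
finger_gap: 60.1
```

```bash
python3 -c "
from h import *
legs([484.5,-294.5,96],-31,1)
print(bot.observe()['q'])
save('side','s1')"
```

```text
t 2.1833 p [ 484.1 -294.9  202.8] yaw -31.31 gap 60.1 F [ 1.6  0.5 -0.3] tilt [-0.001  0.    -1.   ]
shift [0.0002 0.1068 0.0005] turn y -0.31
[-5.47081667e-01  3.30347827e-01 -1.37993423e-02  1.22726719e+00
 -5.06273745e-05  1.57023233e+00]
```

View pics/s1.png

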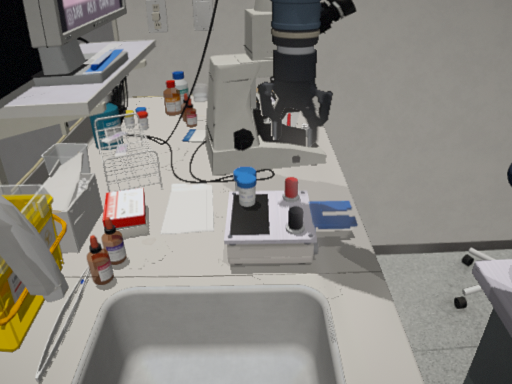

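The gripper (column ~293) stands right over the red knob (291,187), with the pot well clear. Descending and closing.

Call:
play_rows:
  plan: [0.06, 0, 0.03, 0, 0, 0, 0, 0.06, 0, 0.06, 0, 0, 0, 0, 0.06, 0, 0.085, 0, 0, 0, 0, 0.06, 0, 0.1, 0, 0, 0, 0, 0.06, 0, 0.106, 0, 0, 0, 0]

```text
time: 2.65
ee_pos: [482.3, -292.3, 94.4]
ee_rot: [0.682, -0.681, 0.191, -0.188]
wrist_force: [-0.1, -0.1, -0.1]
finger_gap: 60.1
```

Call:
play_rows:
  plan: [0.04, 0, 0, 0, 0, 0, 0, 0.02, 0, 0, 0, 0, 0, 0.015, 0, 0, 0, 0, 0, 0.015, 0, 0, 0, 0, 0, 0.015, 0, 0, 0, 0, 0, 0]

```text
validation failed for argument at $.pl...
```

Call:
play_rows:
  plan: [0.04, 0, 0, 0, 0, 0, 0, 0.02, 0, 0, 0, 0, 0, 0, 0.015, 0, 0, 0, 0, 0, 0, 0.015, 0, 0, 0, 0, 0, 0, 0.015, 0, 0, 0, 0, 0, 0]

```text
time: 3.07
ee_pos: [484.7, -293.5, 98.7]
ee_rot: [-0.681, 0.682, -0.189, 0.19]
wrist_force: [0.7, 1.0, 5.6]
finger_gap: 24.9
```

```bash
python3 -c "
from h import *
legs([484.5,-294.5,140],-31,1)"
```

```text
t 3.0667 p [ 484.7 -293.5   98.7] yaw -31.08 gap 24.9 F [0.7 1.  5.6] tilt [ 0.002 -0.001 -1.   ]
shift [ 0.0003 -0.0413 -0.0009] turn y -0.08
```

Call:
play_rows:
  plan: [0.015, 0, -0.004, 0, 0, 0, 0, 0.015, 0, -0.012, 0, 0, 0, 0, 0.015, 0, -0.024, 0, 0, 0, 0, 0.015, 0, -0.04, 0, 0, 0, 0, 0.015, 0, -0.06, 0, 0, 0, 0]

```text
time: 3.48
ee_pos: [483.2, -292.8, 157.8]
ee_rot: [0.681, -0.681, 0.19, -0.189]
wrist_force: [0.3, -0.2, -0.4]
finger_gap: 24.8
```

```bash
python3 -c "
from h import *
legs([404,-239,160],-31,1)
save('side','s2')"
```

```text
t 3.4833 p [ 483.2 -292.8  157.8] yaw -31.09 gap 24.8 F [ 0.3 -0.2 -0.4] tilt [-0.002  0.001 -1.   ]
shift [-0.0956 -0.0022  0.0051] turn y -0.09
```

View pics/s2.png

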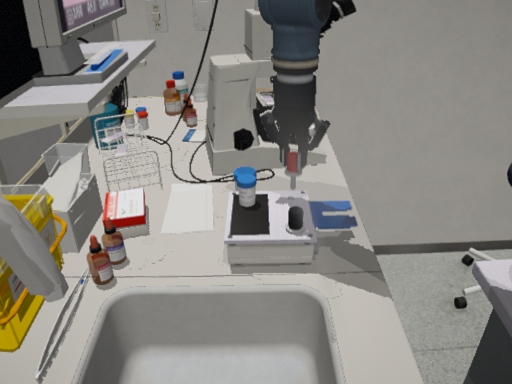

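The pin is out of its bore, hanging upright with its shaft tip at about (293,190), clear of the platform. Carrying it over the notch.

Call:
play_rows:
  plan: [0.015, -0.02, -0.003, 0.001, 0, 0, 0, 0.015, -0.045, -0.003, 0.003, 0, 0, 0, 0.015, -0.07, -0.003, 0.004, 0, 0, 0, 0.015, -0.088, -0.003, 0.005, 0, 0, 0, 0.015, -0.096, -0.003, 0.005, 0, 0, 0]

```text
time: 3.95
ee_pos: [402.0, -237.8, 160.9]
ee_rot: [0.681, -0.681, 0.19, -0.189]
wrist_force: [0.9, 0.3, -1.4]
finger_gap: 24.9
```

Call:
play_rows:
  plan: [0.015, 0, 0, 0, 0, 0, 0, 0.015, 0, 0, 0, 0, 0, 0, 0.015, 0, 0, 0, 0, 0, 0, 0.015, 0, 0, 0, 0, 0, 0]

```text
time: 4.28
ee_pos: [405.2, -240.0, 160.4]
ee_rot: [-0.681, 0.681, -0.189, 0.19]
wrist_force: [-0.9, -0.8, -1.0]
finger_gap: 24.4
```

```bash
python3 - <<'E'
from h import *
legs([404,-239,120],-31,1)
a=save('side','s3');b=save('top','t3')
c=np.hstack([cv2.resize(cv2.imread(f'pics/{n}.png')[y:y+100,x:x+100],None,fx=4,fy=4,interpolation=cv2.INTER_CUBIC) for n,x,y in(('s3',275,140),('t3',185,200))])
cv2.imwrite('pics/c3.png',c)
# predicted side pixels of a pin at notch x,y at current height
z=bot.observe()['ee_pos'][2]-98.7+64
print(proj('side',[[404,-239,z-36],[404,-239,z],[404,-239,64],[429,-239,64],[369,-239,64]]).round(1))
E
```

```text
t 4.2833 p [ 405.2 -240.   160.4] yaw -31.09 gap 24.4 F [-0.9 -0.8 -1. ] tilt [ 0. -0. -1.]
shift [-0.0015  0.0404  0.0002] turn y -0.09
[[337.4 199.6]
 [338.9 182.7]
 [336.4 211.2]
 [323.3 211.5]
 [354.7 210.7]]
```

View pics/c3.png

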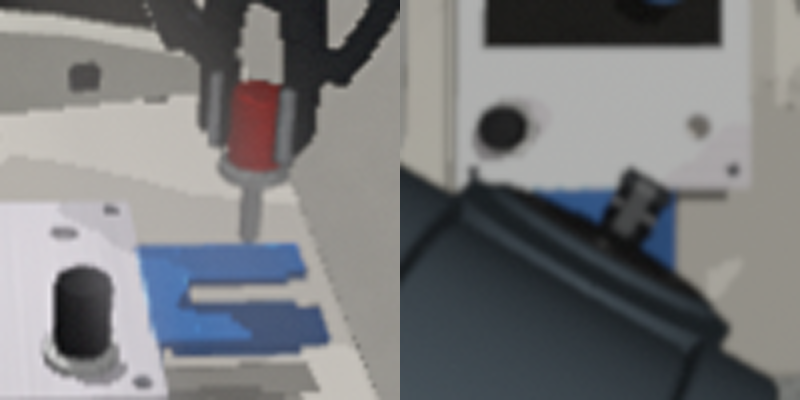

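```bash
python3 - <<'E'
from h import *
for p in proj('side',[[404,-229,64],[404,-249,64],[404,-249,58],[404,-197,64],[404,-197,58],[404,-281,64],[429,-239,64]]):print(((p-[275,140])*4+1.5).round(1))
E
```

```text
[250.9 297.6]
[243.6 274.9]
[242.7 285.5]
[263.1 335.9]
[262.  346.9]
[232.6 240.5]
[194.8 287.4]
```

Shaft tip at full-image (336.8,200) against a predicted (337.4,199.6): it is over the middle of the slot, in line with both arms. Lowering.

Call:
play_rows:
  plan: [0.015, -0.001, 0.01, 0, 0, 0, 0, 0.015, -0.001, 0.02, 0, 0, 0, 0, 0.015, -0.001, 0.03, 0, 0, 0, 0, 0.015, -0.001, 0.035, 0, 0, 0, 0, 0.015, -0.001, 0.035, 0, 0, 0, 0]

```text
time: 4.8
ee_pos: [403.1, -238.6, 124.2]
ee_rot: [0.681, -0.681, 0.19, -0.189]
wrist_force: [-0.3, 0.5, -0.8]
finger_gap: 24.8
```

```bash
python3 - <<'E'
from h import *
legs([404,-239,101],-31,1)
save('side','s4')
c=cv2.resize(cv2.imread('pics/s4.png')[160:260,270:390],None,fx=5,fy=5,interpolation=cv2.INTER_CUBIC)
cv2.imwrite('pics/c4.png',c)
E
```

```text
t 4.8 p [ 403.1 -238.6  124.2] yaw -31.09 gap 24.8 F [-0.3  0.5 -0.8] tilt [-0.002  0.001 -1.   ]
shift [0.001  0.0232 0.0001] turn y -0.09
```

View pics/c4.png

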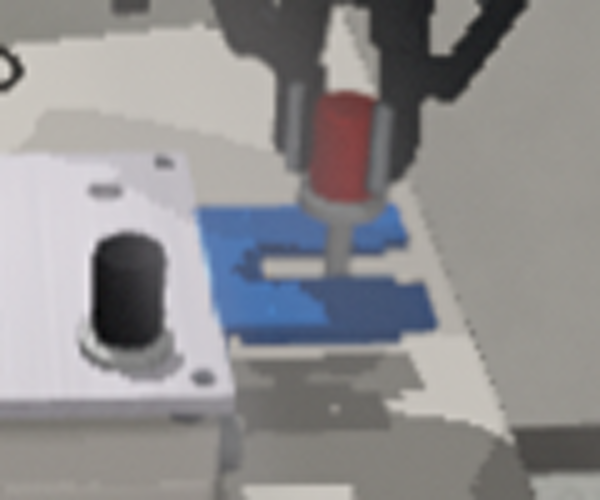

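The shaft (crop column ~338) passes in front of the far arm and vanishes behind the near one: it is in the slot. Lowering the rest slowly.

Call:
play_rows:
  plan: [0.015, 0, 0.008, 0, 0, 0, 0, 0.015, 0, 0.015, 0, 0, 0, 0, 0.015, 0, 0.02, 0, 0, 0, 0, 0.015, 0, 0.023, 0, 0, 0, 0, 0.015, 0, 0.023, 0, 0, 0, 0]

```text
time: 5.27
ee_pos: [403.0, -238.6, 101.6]
ee_rot: [0.681, -0.681, 0.19, -0.189]
wrist_force: [0.5, 0.9, -1.0]
finger_gap: 25.0
```

Call:
play_rows:
  plan: [0.015, 0, 0.001, 0, 0, 0, 0, 0.015, 0, 0.002, 0, 0, 0, 0, 0.015, 0, 0.003, 0, 0, 0, 0, 0.015, 0, 0.003, 0, 0, 0, 0, 0.015, 0, 0.003, 0, 0, 0, 0]

```text
time: 5.68
ee_pos: [403.5, -238.8, 99.4]
ee_rot: [-0.681, 0.681, -0.189, 0.19]
wrist_force: [0.1, -0.2, -1.3]
finger_gap: 24.9
```

Call:
play_rows:
  plan: [0.015, 0, 0.001, 0, 0, 0, 0, 0.015, 0, 0.002, 0, 0, 0, 0, 0.015, 0, 0.002, 0, 0, 0, 0, 0.015, 0, 0.002, 0, 0, 0, 0]

```text
time: 6.02
ee_pos: [403.6, -238.9, 98.6]
ee_rot: [-0.681, 0.681, -0.189, 0.19]
wrist_force: [-4.0, 2.3, 15.6]
finger_gap: 24.8
```

Contact (15 N upward at the expected height). Easing off 1 mm, opening and withdrawing.

Call:
play_rows:
  plan: [0.02, 0, -0.001, 0, 0, 0, 0, 0.035, 0, -0.001, 0, 0, 0, 0, 0.05, 0, -0.001, 0, 0, 0, 0, 0.06, 0, -0.001, 0, 0, 0, 0, 0.06, 0, -0.001, 0, 0, 0, 0]

```text
time: 6.43
ee_pos: [403.4, -238.8, 98.2]
ee_rot: [-0.681, 0.681, -0.19, 0.189]
wrist_force: [0.9, -0.9, -0.3]
finger_gap: 60.0
```

Call:
play_rows:
  plan: [0.06, 0, -0.01, 0, 0, 0, 0, 0.06, 0, -0.03, 0, 0, 0, 0, 0.06, 0, -0.06, 0, 0, 0, 0, 0.06, 0, -0.09, 0, 0, 0, 0, 0.06, 0, -0.12, 0, 0, 0, 0]

```text
time: 6.85
ee_pos: [403.0, -238.6, 219.4]
ee_rot: [0.681, -0.681, 0.19, -0.189]
wrist_force: [0.9, -0.6, 0.3]
finger_gap: 60.1
```

Call:
play_rows:
  plan: [0.06, -0.03, -0.005, -0.02, 0, 0, 0, 0.06, -0.06, -0.01, 0, 0, 0, 0, 0.06, -0.09, -0.02, 0.02, 0, 0, 0, 0.06, -0.11, -0.02, 0.05, 0, 0, 0, 0.06, -0.12, -0.02, 0.08, 0, 0, 0]

```text
time: 7.27
ee_pos: [340.0, -107.1, 238.9]
ee_rot: [-0.681, 0.681, -0.19, 0.191]
wrist_force: [1.9, 0.4, -0.4]
finger_gap: 60.0
```

```bash
python3 - <<'E'
from h import *
legs([404,-239,101],-31,1)
save('side','s5');save('top','t5')
c=np.hstack([cv2.resize(cv2.imread(f'pics/{n}.png')[y:y+120,x:x+100],None,fx=4,fy=4,interpolation=cv2.INTER_CUBIC) for n,x,y in(('s5',270,150),('t5',190,175))])
cv2.imwrite('pics/c5.png',c)
E
```

```text
t 7.2667 p [ 340.  -107.1  238.9] yaw -31.24 gap 60.0 F [ 1.9  0.4 -0.4] tilt [ 0.001 -0.    -1.   ]
shift [ 0.1231  0.1379 -0.0796] turn y -0.24
```

View pics/c5.png

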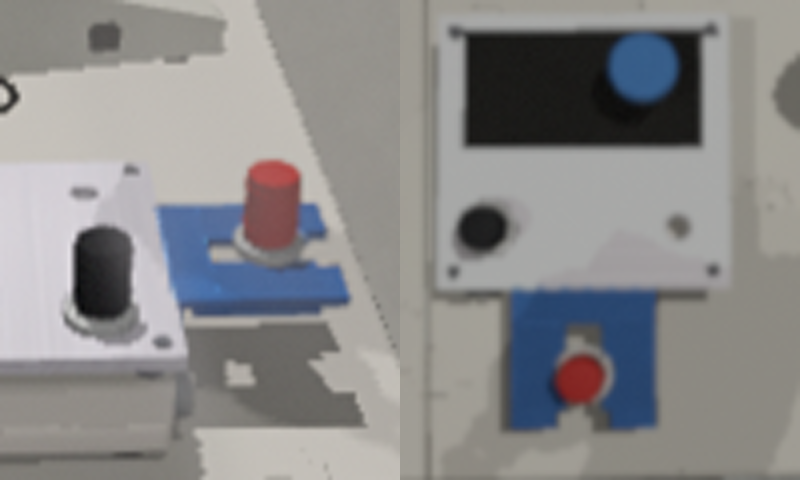

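The pin stands in the slot, collar on the plate. The black pin and pot look unmoved. One numerical check of position and tilt.

```bash
python3 - <<'E'
from h import *
I=cv2.imread('pics/t5.png').astype(int);J=cv2.imread('pics/t0.png').astype(int)
def c(m,x0,y0,x1,y1):v,u=np.nonzero(m[y0:y1,x0:x1]);return u.mean()+x0,v.mean()+y0
k=c((I[...,2]>110)&(I[...,1]<80)&(I[...,0]<80),220,250,255,285);print('knob top',k,at('top',k,104).round(1))
S=cv2.imread('pics/s5.png').astype(int);m=(S[...,2]>90)&(S[...,1]<80)&(S[...,0]<80)
v,u=np.nonzero(m[180:225,320:360]);print('side knob px',u.mean()+320,v.mean()+180,'slope',np.polyfit(v,u,1)[0],'pred',proj('side',[[403.5,-239,88],[403.5,-239,106],[403.5,-239,70]]).round(1).tolist())
for n,A in(('before',J),('after',I)):print(n,'black',np.round(c(A.max(2)<60,198,222,222,242),2),'pot',np.round(c((A[...,0]-A[...,2]>45),238,178,266,206),2))
s=bot.observe();print(s['time'],np.abs(s['joint_vel']).max())
E
```

```text
knob top (np.float64(234.71875), np.float64(269.4583333333333)) [ 401.6 -239.7  104. ]
side knob px 339.4117647058824 203.47058823529412 slope -0.29954658475939766 pred [[337.6, 200.3], [338.4, 191.9], [336.9, 208.5]]
before black [210.12 231.71] pot [250.28 191.16]
after black [210.12 231.71] pot [250.29 191.16]
7.3667 0.10202119165734429
```

```bash
python3 -c "
from h import *
print(bot.sign_off())"
```

```text
the job is handed in; nothing more can be done
None
```

I drew the red-knobbed pin straight up out of its bore, carried it to the blue bracket and lowered it into the notch. I then let go, moved the arm clear and handed the job in at about 7.4 s; no verdict is reported.

**Red pin position:** The last top view puts it at about (402, -240) mm. I measured the notch middle at about (404, -239) mm, so it is roughly 2 mm off along the slot and 1 mm across.

**Height:** I did not measure the height directly. On lowering, the wrist felt 15 N upward at 98.6 mm tool height, which matches the height at which I gripped the pin, and in the pictures the collar looks flat on the plate.

**Other items:** The black pin and the blue-capped pot did not move: their image positions before and after agree within 0.01 pixel.

**Checks that disagreed:**
- The side camera shows the red knob 2–3 pixels off its predicted position. The plate edges were off by about 1–2 pixels the same way, so I put most of this down to calibration.
- A rough side-view line fit to the knob slanted more than predicted (slope -0.30 against -0.09). In the enlarged picture the knob looks upright, so I blamed the colour threshold and did not measure it again.

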